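# Put each kitchen piece back in its own holder on the tiled ledge

## Task

Tidy the ledge after cooking by putting each piece back in the holder made for it: stand the stone pestle in the bowl of the molcajete, lay the basting brush lengthwise in the oblong tray, stand the sifter cup upright in the middle of the saucer, and fit the wooden lid fully home on the salt jar. Set each piece down in place before letting go rather than dropping it, leave the four holders where they are, and do not disturb the glass bowl or the sauce bottle.

Things in the scene. Friction and masses are not known exactly. Their poses are not given: they have to be found in the camera images.
- pestle: Tejolote (pestle) of dark basalt standing upright on its broad end, 100 mm tall, about 0.35 kg. Round: 50 mm diameter near the foot, tapering to a straight cylindrical grip 34 mm in diameter from 58 to 92 mm above the foot. Origin: centre of the underside of the foot; z up along the pestle. Yaw means nothing. To be put foot down in the molcajete.
- brush: Red silicone basting brush with stiff bristles lying flat, 210 mm long, 14 mm thick, 0.07 kg. Origin: middle of its length and width, on its underside; +x towards the bristles, z up. Handle 16 mm wide (along y) from x = -105 to +20 mm; ferrule, head and bristles, up to 36 mm wide, from +20 to +105 mm. Grip across the handle at the origin; it balances within 20 mm of there.
- sifter: Aluminium sifter cup standing upright, open on top: round, 64 mm outside diameter (66 mm over thin beads near foot and rim), 80 mm tall, wall 3 mm, 0.14 kg. A strap handle, 14 mm wide, stands out on its +y side to 61 mm from the axis, 18 to 70 mm up. Origin: centre of the underside; z up. It can be gripped across the cup along its x axis, clear of the handle.
- lid: Round wooden lid of the salt jar, lying right way up, 0.10 kg. From below: a plug 66 mm in diameter, 8 mm high; a plate 94 mm in diameter from 8 to 17 mm up; a short neck; a knob 24 mm in diameter from 22 to 44 mm up. Origin: centre of the underside of the plug; z up. Yaw means nothing.
- molcajete: Black basalt mortar on three short legs, round, 140 mm outside diameter at the rim, 90 mm tall, 2.3 kg. Its bowl is open above, 112 mm wide at the rim, with sloping sides and a flat inner floor, about 70 mm across, 38 mm above the ledge. Origin: centre, at ledge level under the bowl's axis; z up. Holder of the pestle.
- tray: Oblong terracotta tray with round ends, 250 mm long (x) and 96 mm wide (y) over all, with a low rounded rim 17.5 mm high. Flat floor 8 mm above the ledge, 230 mm by 76 mm inside. Origin: centre of the underside; x along its length, z up. Holder of the brush; the brush may point either way.
- saucer: Round terracotta saucer, 128 mm across and 14 mm high, with a flat inner floor 6 mm above the ledge, about 86 mm across, and a sloping rim. Origin: centre of the underside; z up. 0.28 kg. Holder of the sifter cup.
- salt_jar: Open round white ceramic jar with small blue squares round the wall, 92 mm outside diameter, 75 mm tall, mouth 80 mm inside diameter, 0.5 kg. Origin: centre of the underside; z up. Holder of the wooden lid: when seated, the plug hangs in the mouth (7 mm play all round), the plate lies flat on the rim and the lid's origin is 67 mm above the jar's.
- glass_bowl: Clear glass prep bowl, 108 mm across, 50 mm high, a bystander to be left alone. Origin: centre of the underside.
- sauce_bottle: Brown glass sauce bottle with a paper label and a red cap, 54 mm in diameter, 150 mm tall, a bystander to be left alone. Origin: centre of the underside.
Mind the look-alikes: they are no part of the job. Leave any blue or purple look-alike of the saucer alone.

How it is judged:
By the outcome, as a careful person would: the job done as asked, in the order asked, and still so for the second after the job is handed in, with the robot touching nothing.
It also fails if it takes over 115 s, if anything falls off the work surface, if the arm or the gripper's body presses on something with over 40 N, if the wrist force passes 120 N, or if a joint passes its speed limit or range.

## Robot

A 6-joint arm with a two-finger parallel gripper is mounted at the origin on the work surface. World frame = base frame: x ahead of the robot, y to its left, z up, the work surface at z = 0. Lengths are in m, angles in degrees, forces in N, time in s.
With the tool pointing down it reaches from about 0.3 to 0.75 m from the base axis. Payload 8.5 kg.
Tool frame: the origin (TCP) lies on the centre line of the jaws, within the pads' length; the fingertips stand tips_ahead ahead of it and the grasp point (between the pads) lies 3 mm ahead of it (tips_ahead is the distance from the TCP to the fingertips, in m); z points along the fingers, y is the line along which they close (so a half turn about z gives the same grasp; the last joint's range is limited). The gripper opens to 85 mm and grips with 20 to 120 N. Pads are 22 mm wide; open, the fingers measure 114 mm over their backs; the gripper's body (76 mm by 85 mm) begins 54 mm behind the grasp point. The pads swing forward as they close: fully open they stand 13 mm farther back than shut.
Start: joints at [-78.169, 21.807, 74.336, -0, 83.858, -12.336], TCP at [0.225, -0.502, 0.253] pointing down, gripper open.
Joint ranges: [-178.18, 178.18], [-50.72, 133.34], [12.68, 142.11], [-81.47, 261.47], [9.98, 163.14], [-165.26, 165.26]. Speed limits (degrees/s): [136.94, 136.94, 180, 180, 180, 180].

## Interface

Orientations are given as a 3x3 rotation matrix whose columns are the frame's x, y, z axes.
In Python, from rig import observe, get_image, close_job, tips_ahead gives the robot as it stands.
- The arm moves only by the tool creep_tool, called after "Call:" as a command line: name --pt "numbers of a row" for each row, then --argument value for the rest. Schema: {"type":"object","properties":{"plan":{"type":"object","properties":{"sx":{"type":"array","items":{"type":"number"},"minItems":1,"maxItems":10},"sy":{"type":"array","items":{"type":"number"},"minItems":1,"maxItems":10},"sz":{"type":"array","items":{"type":"number"},"minItems":1,"maxItems":10},"yaw":{"type":"array","items":{"type":"number"},"minItems":1,"maxItems":10},"jaw":{"type":"array","items":{"type":"number"},"minItems":1,"maxItems":10}},"additionalProperties":false,"required":["sx","sy","sz","yaw","jaw"]},"clamp_n":{"type":"number"},"only":{"type":"string"},"quiet":{"type":"boolean"},"lines":{"type":"string"}},"required":["plan"],"additionalProperties":false}. plan is an object with one list for each field, all of the same length, 1 to 10, a row being the entries at one place: sx, sy, sz (the shift in fractions of the full range, 1 being 0.3 m), yaw (a turn about the tool's z in shares of 60 degrees (1.0 is 60 degrees)), jaw (the finger opening in m); each row shifts and turns the commanded pose from where the row before left it, along the tool's axes as they then stand; what a row does not reach is not made up. A row lasts 1/10 s, in which the tool goes at most 0.05 m and 8.59 degrees, less where a joint would pass 70% of its speed; a pose out of reach is approached as far as the arm can. The fingers move at their own pace and stop on an object; clamp_n is the grip in N (left out, the last holds). Time passes only in rows, so rows that do not move let the fingers close. The tool returns the time, the measured TCP pose, the force, the opening and the grip force at its end. only (a regular expression) keeps the lines of the reply that match it, lines (a string "A,B") keeps lines A to B, and quiet returns only ok. Shift and turn numbers lie between -1 and 1, and a call with a number outside is refused. Input that does not fit is refused with a message, and nothing moves.
- observe(): the state, without advancing time (a new reading comes with each control period).
- get_image(name): name is "scene" or "top" or "wrist"; returns a dict with "pixels" (420x560x3 uint8, red, green, blue), "depth" (420x560 float32, m along the optical axis (not along the pixel's ray), 0 where there is no reading), "K" (3x3 intrinsics, pixels), "extrinsics" (4x4, takes a point from world to camera coordinates). Camera axes: x right, y down, z forward; pixel columns grow to the right and rows downward; lengths in m; the calibration is good to about 2 mm. A picture is of the moment at which its call begins.
- close_job(): hands the job in; it is judged then, once.
The state is a dict: "time_s": time; "q": joint angles; "qvel": joint speeds; "joint_efforts": joint torques, N m; "position": TCP position; "tool_rot": TCP orientation; "ft_force": force on the tool from outside, world axes, zero at the start; "wrist_torque": the same for the moment, N m; "grip_width": finger opening in m; "gripper_force": force on a finger pad.
Only numpy, scipy, OpenCV 4.12 (cv2) and the standard library are available. Lean on these libraries where they do the work, as an engineer would, in place of code of your own. Each camera call takes 0.05 s, during which the arm holds its last target. There are 200 camera calls.

## Working session

There is one attempt and no reset: what is moved stays moved. The work goes in short steps, Python scripts to look and compute and a tool call to move; the robot and the scene stay as the last step left them, time stands still between calls to the robot, and variables do not carry over. Pictures are saved under pics/ and viewed, at most 14 in all, crops included, and the job is handed in when it is done.

```bash
mkdir -p pics; ls; python3 - <<'E'
from rig import *
import cv2,numpy as np
print(tips_ahead); s=observe(); print(s)
for n in ("top","scene"):
    g=get_image(n); cv2.imwrite(f"pics/{n}0.png",cv2.resize(g["pixels"][:,:,::-1],(784,588)));np.savez(f"{n}0.npz",**g)
    print(n,g["K"].tolist(),g["extrinsics"].round(3).tolist())
E
```

```text
pics
0.022
{'time_s': 0.0, 'q': array([-7.81692591e+01,  2.18424791e+01,  7.43855499e+01, -5.84527424e-04,
        8.38570306e+01, -1.23364537e+01]), 'qvel': array([ 0.0585166 ,  0.00238221, -0.03544831,  0.15864951,  0.0412852 ,
        0.17628585]), 'joint_efforts': array([ 7.97833582e-04, -4.48458838e+01, -2.31273615e+01, -1.45884514e-04,
        4.80976654e-03,  1.49697104e-05]), 'position': array([ 0.22510571, -0.50153978,  0.25269311]), 'tool_rot': array([[ 9.12354272e-01,  4.09401495e-01, -3.14295943e-04],
       [ 4.09401500e-01, -9.12353170e-01,  1.45095313e-03],
       [ 3.07273482e-04, -1.45245652e-03, -9.99998898e-01]]), 'ft_force': array([ 0.1812772 , -0.31413163, -0.82512663]), 'wrist_torque': array([ 0.03239876, -0.03327392, -0.04897017]), 'gripper_force': 0.0, 'grip_width': 0.08548296236621014}
top [[512.7492445954981, 0.0, 274.2530494769599], [0.0, 512.7492445954981, 202.0287110028759], [0.0, 0.0, 1.0]] [[-0.022, -1.0, -0.005, 0.007], [-0.983, 0.022, -0.183, 0.455], [0.183, 0.001, -0.983, 1.374], [0.0, 0.0, 0.0, 1.0]]
scene [[480.2133102926381, 0.0, 286.0093391469982], [0.0, 480.2133102926381, 212.38397110863707], [0.0, 0.0, 1.0]] [[-0.018, 1.0, -0.008, 0.011], [0.87, 0.012, -0.493, -0.389], [-0.493, -0.016, -0.87, 1.623], [0.0, 0.0, 0.0, 1.0]]
```

View pics/top0.png

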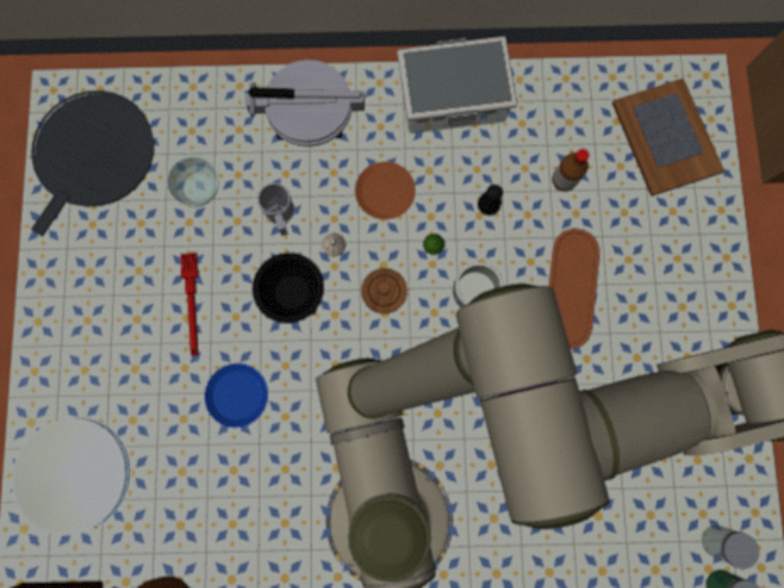

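View pics/scene0.png

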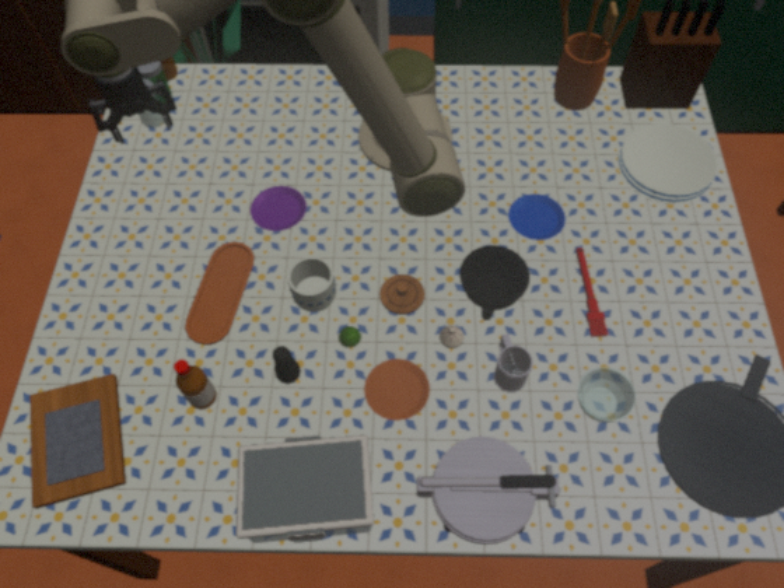

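Top view: pestle (490,200), brush (190,300), sifter (275,203), lid (384,290), molcajete (288,288), jar (477,285), tray (575,288), terracotta saucer (385,190), glass bowl (193,182), bottle (570,172). The saucer look-alikes are blue at (237,395) in top, and purple at (278,208) in scene. The saucer meant is the terracotta one, since the blue and purple ones are excluded.

```bash
cat > h.py <<'E'
import numpy as np,cv2
from scipy.optimize import least_squares
def cloud(g):
    K=g["K"];E=g["extrinsics"];d=g["depth"];v,u=np.nonzero(d>0);z=d[v,u]
    P=np.c_[(u-K[0,2])*z/K[0,0],(v-K[1,2])*z/K[1,1],z]
    return (P-E[:3,3])@E[:3,:3], g["pixels"][v,u].astype(int)
def ray(g,u,v,z):
    K=g["K"];E=g["extrinsics"];R=E[:3,:3];c=-R.T@E[:3,3]
    d=R.T@np.array([(u-K[0,2])/K[0,0],(v-K[1,2])/K[1,1],1]);return c+d*(z-c[2])/d[2]
def proj(g,p):
    q=g["extrinsics"][:3,:3]@np.array(p)+g["extrinsics"][:3,3];q=g["K"]@q;return q[:2]/q[2]
def near(P,c,r,z0,z1): return P[(np.hypot(*(P[:,:2]-c).T)<r)&(P[:,2]>z0)&(P[:,2]<z1)]
def circ(Q,r,c0):
    f=least_squares(lambda c:np.hypot(*(Q-c).T)-r,c0,loss="soft_l1",f_scale=.002);return f.x
E
python3 - <<'E'
from h import *
T=np.load("top0.npz");S=np.load("scene0.npz");k=.7143
objs=dict(pestle=(492,190,.1,.045,.05,.12),sifter=(274,190,.08,.06,.03,.1),lid=(384,288,.03,.06,.006,.06),molc=(288,286,.09,.09,.03,.12),saucer=(385,190,.01,.08,.005,.03),jar=(477,280,.07,.06,.04,.09),tray=(575,288,.015,.15,.006,.03),brush=(191,305,.01,.13,.006,.03),glass=(193,180,.04,.07,.01,.07),bottle=(578,158,.14,.05,.03,.16))
for n,(u,v,z,r,z0,z1) in objs.items():
    c=ray(T,u*k,v*k,z)[:2];o=[]
    for g in (T,S):
        P,C=cloud(g);Q=near(P,c,r,z0,z1)
        if len(Q)<5:o.append(len(Q));continue
        top=np.percentile(Q[:,2],95);W=Q[Q[:,2]>top-.01][:,:2].astype(np.float32)
        (x,y),rr=cv2.minEnclosingCircle(W);rect=cv2.minAreaRect(W)
        o.append((len(Q),round(float(top),3),(round(x,3),round(y,3),round(rr,3)),np.round(rect[0],3).tolist(),np.round(rect[1],3).tolist(),round(rect[2],1)))
    print(n,c.round(3),*o,sep="\n   ")
P,C=cloud(T);q=near(P,(.45,0),.4,-.01,.004);print(len(q),q[:,2].mean(),q[:,2].std())
P,C=cloud(S);q=near(P,(.45,0),.4,-.01,.004);print(len(q),q[:,2].mean(),q[:,2].std())
E
```

```text
pestle
   [ 0.622 -0.216]
   (188, 0.103, (0.619, -0.221, 0.017), [0.618, -0.222], [0.031, 0.031], 83.0)
   (222, 0.101, (0.622, -0.219, 0.016), [0.623, -0.218], [0.028, 0.032], 29.7)
sifter
   [0.638 0.21 ]
   (332, 0.082, (0.616, 0.21, 0.037), [0.621, 0.211], [0.064, 0.065], 49.7)
   (467, 0.08, (0.619, 0.212, 0.038), [0.623, 0.214], [0.065, 0.067], 58.9)
lid
   [ 0.446 -0.003]
   (870, 0.041, (0.443, -0.003, 0.012), [0.443, -0.003], [0.021, 0.023], 43.8)
   (739, 0.041, (0.448, 0.001, 0.012), [0.447, 0.002], [0.022, 0.02], 0.6)
molc
   [0.444 0.18 ]
   (2069, 0.092, (0.44, 0.181, 0.07), [0.44, 0.181], [0.137, 0.137], 25.8)
   (1836, 0.092, (0.441, 0.183, 0.071), [0.441, 0.184], [0.135, 0.141], 87.9)
saucer
   [ 0.656 -0.009]
   (1083, 0.016, (0.655, -0.009, 0.078), [0.656, -0.016], [0.139, 0.137], 68.2)
   (1168, 0.015, (0.656, -0.014, 0.077), [0.662, -0.007], [0.131, 0.142], 66.5)
jar
   [ 0.451 -0.183]
   (258, 0.078, (0.439, -0.185, 0.046), [0.45, -0.179], [0.067, 0.091], 25.8)
   (558, 0.076, (0.443, -0.184, 0.048), [0.442, -0.182], [0.092, 0.09], 62.1)
tray
   [ 0.44  -0.386]
   (1891, 0.019, (0.446, -0.357, 0.128), [0.458, -0.393], [0.25, 0.135], 19.5)
   (1699, 0.019, (0.443, -0.378, 0.124), [0.445, -0.377], [0.158, 0.233], 56.1)
brush
   [0.424 0.386]
   (655, 0.017, (0.421, 0.382, 0.125), [0.427, 0.369], [0.23, 0.203], 18.1)
   (506, 0.017, (0.417, 0.391, 0.119), [0.407, 0.382], [0.184, 0.221], 59.0)
glass
   [0.676 0.381]
   (704, 0.052, (0.671, 0.38, 0.055), [0.672, 0.38], [0.108, 0.104], 44.2)
   (847, 0.051, (0.673, 0.383, 0.054), [0.673, 0.382], [0.105, 0.105], 63.7)
bottle
   [ 0.668 -0.375]
   (490, 0.15, (0.671, -0.382, 0.014), [0.672, -0.381], [0.023, 0.026], 82.0)
   (623, 0.15, (0.673, -0.379, 0.014), [0.674, -0.378], [0.024, 0.025], 78.4)
33972 -0.0007479149660689584 0.0026777747939816677
36454 -0.0008478633733510725 0.0024120373754198763
```

```bash
python3 - <<'E'
from h import *
T=np.load("top0.npz");S=np.load("scene0.npz")
def hsv(C):return cv2.cvtColor(C.astype(np.uint8)[None],cv2.COLOR_RGB2HSV)[0].astype(int)
for nm,g in(("T",T),("S",S)):
    P,C=cloud(g);H=hsv(C);red=((H[:,0]<14)|(H[:,0]>172))&(H[:,1]>100)
    for n,c,r,z0,z1 in(("saucer",(.656,-.01),.085,.0025,.03),("tray",(.445,-.38),.15,.004,.03),("brush",(.42,.386),.13,.003,.03)):
        m=red&(np.hypot(*(P[:,:2]-c).T)<r)&(P[:,2]>z0)&(P[:,2]<z1);Q=P[m][:,:2]
        if n=="tray":
            m2=np.median(Q,0);Q=Q[np.hypot(*(Q-m2).T)<.14]
        W=Q.astype(np.float32);rc=cv2.minAreaRect(W);ce=cv2.minEnclosingCircle(W)
        _,ev=cv2.PCACompute(W,None) ;e=ev[0]
        print(nm,n,len(W),"mean",W.mean(0).round(4),"rect",np.round(rc[0],4),np.round(rc[1],3),round(rc[2],1),"circ",np.round(ce[0],4),round(ce[1],4),"axis",np.degrees(np.arctan2(e[1],e[0])).round(1))
        if n=="brush":
            d=(P[m][:,:2]-W.mean(0))@e;p=(P[m][:,:2]-W.mean(0))@ev[1]
            for a in np.arange(-.12,.12,.02):
                s=(d>a)&(d<a+.02)
                if s.any():print("   ",round(a,2),s.sum(),(p[s].min()).round(4),(p[s].max()).round(4),np.median(p[s]).round(4))
    # sifter
    c=np.array((.62,.212));Q=near(P,c,.085,.012,.1);d=Q[:,:2]-c;h=Q[(np.hypot(*d.T)>.043)]
    R=near(P,c,.04,.07,.085)[:,:2];c2=circ(R[np.hypot(*(R-c).T)>.025],.0315,c)
    v=h[:,:2].mean(0)-c2 if len(h) else 0
    print(nm,"sifter",c2.round(4),len(h),np.degrees(np.arctan2(v[1],v[0])).round(1),np.hypot(*v).round(3))
    u=proj(g,(.655,-.01,0)).astype(int)
    if nm=="T":
        a=g["pixels"][u[1]-70:u[1]+70,u[0]-210:u[0]+170,::-1];cv2.imwrite("pics/crop0.png",cv2.resize(a,None,fx=2,fy=2,interpolation=cv2.INTER_CUBIC))
E
```

```text
T saucer 1185 mean [ 0.6569 -0.0081] rect [ 0.6557 -0.0076] [0.119 0.122] 88.2 circ [ 0.6557 -0.0079] 0.0623 axis 121.9
T tray 1972 mean [ 0.4541 -0.3874] rect [ 0.4429 -0.3791] [0.093 0.242] 80.4 circ [ 0.4416 -0.3866] 0.1211 axis -2.7
T brush 498 mean [0.4445 0.3877] rect [0.4277 0.389 ] [0.207 0.035] 1.9 circ [0.4278 0.3868] 0.1038 axis 5.1
    -0.12 35 -0.0067 0.0072 0.0
    -0.1 37 -0.0065 0.0083 -0.0005
    -0.08 37 -0.0067 0.0075 0.0003
    -0.06 35 -0.0071 0.0083 -0.0007
    -0.04 39 -0.0075 0.0081 0.0013
    -0.02 35 -0.0061 0.007 -0.0004
    0.0 48 -0.0098 0.0103 -0.0
    0.02 54 -0.0179 0.0143 0.0001
    0.04 78 -0.0179 0.0171 -0.0006
    0.06 72 -0.0162 0.0153 0.0002
    0.08 26 -0.0149 0.0149 0.0006
T sifter [0.6202 0.2106] 60 -166.2 0.055
S saucer 1378 mean [ 0.6543 -0.0074] rect [ 0.6553 -0.0068] [0.123 0.119] 2.9 circ [ 0.6551 -0.0072] 0.0622 axis 122.8
S tray 1907 mean [ 0.4468 -0.3803] rect [ 0.4433 -0.3782] [0.096 0.245] 80.1 circ [ 0.4434 -0.3773] 0.123 axis -9.5
S brush 414 mean [0.4551 0.3896] rect [0.4303 0.3874] [0.209 0.033] 5.5 circ [0.4308 0.3823] 0.1047 axis 5.0
    -0.12 26 -0.005 0.0058 -0.0009
    -0.1 26 -0.005 0.0065 0.0005
    -0.08 24 -0.0062 0.0068 -0.0007
    -0.06 31 -0.0064 0.0079 0.0004
    -0.04 28 -0.0072 0.0065 -0.0009
    -0.02 29 -0.0067 0.0083 0.0007
    0.0 39 -0.008 0.0084 -0.0005
    0.02 62 -0.0162 0.0171 -0.0013
    0.04 73 -0.0153 0.0151 0.001
    0.06 67 -0.0159 0.016 -0.0005
S sifter [0.6236 0.2136] 51 -164.9 0.056
```

View pics/crop0.png

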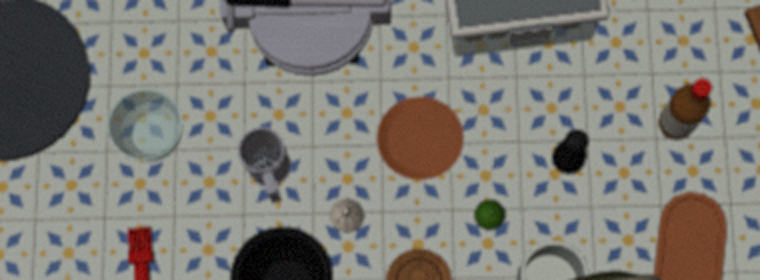

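The crop confirms it: the terracotta disc at (420,138) is the saucer. Start by squaring the tool with the world and moving to the pestle.

Units first: shifts go in shares of 0.3 m and turns go in shares of 60 degrees. So 0.035 m / 0.3 = 0.1167, -0.025 m / 0.3 = -0.0833, 8.07 degrees / 60 = 0.1345.

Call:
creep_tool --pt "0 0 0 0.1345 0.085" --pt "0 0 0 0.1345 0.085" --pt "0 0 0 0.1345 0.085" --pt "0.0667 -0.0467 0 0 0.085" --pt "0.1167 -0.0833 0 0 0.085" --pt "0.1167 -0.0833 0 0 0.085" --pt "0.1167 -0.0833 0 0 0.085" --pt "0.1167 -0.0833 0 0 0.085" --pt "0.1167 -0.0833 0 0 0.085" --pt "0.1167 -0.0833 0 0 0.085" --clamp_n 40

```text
refused: plan: the value is not of type 'object' (schema: type "object"). Nothing was moved.
```

Nothing moved. I misread the format; it is an object with one list for each field. Resending.

Call:
creep_tool --plan '{"sx": [0,0,0,0.0667,0.1167,0.1167,0.1167,0.1167,0.1167,0.1167],"sy": [0,0,0,-0.0467,-0.0833,-0.0833,-0.0833,-0.0833,-0.0833,-0.0833],"sz": [0,0,0,0,0,0,0,0,0,0],"yaw": [0.1345,0.1345,0.1345,0,0,0,0,0,0,0],"jaw": [0.085,0.085,0.085,0.085,0.085,0.085,0.085,0.085,0.085,0.085]}' --clamp_n 40

```text
time_s: 1.1
position: [0.4565, -0.3366, 0.253]
tool_rot: [[1.0, -0.001, -0.0], [-0.001, -1.0, 0.001], [-0.0, -0.001, -1.0]]
ft_force: [0.1, -0.5, -0.2]
grip_width: 0.0847
gripper_force: 0.0
```

Call:
creep_tool --plan '{"sx": [0.1167,0.1167,0.1167,0.0833,0.05,0,0],"sy": [-0.0833,-0.0833,-0.0833,-0.06,-0.0333,0,0],"sz": [0,0,0,0,0,0,0],"yaw": [0,0,0,0,0,0,0],"jaw": [0.085,0.085,0.085,0.085,0.085,0.085,0.085]}'

```text
time_s: 1.8
position: [0.6001, -0.2351, 0.2528]
tool_rot: [[1.0, -0.0, -0.001], [-0.0, -1.0, 0.0], [-0.001, -0.0, -1.0]]
ft_force: [-0.9, -0.1, 0.6]
grip_width: 0.0851
gripper_force: 0.0
```

```bash
python3 - <<'E'
from h import *
from rig import *
for n in("wrist","top","scene"):
    g=get_image(n);P,C=cloud(g);Q=near(P,(.62,-.22),.05,.085,.12)
    print(n,len(Q),np.percentile(Q[:,2],95).round(4) if len(Q) else "",np.round(cv2.minEnclosingCircle(Q[:,:2].astype(np.float32))[0],4) if len(Q) else "", Q[:,:2].mean(0) if len(Q) else "")
    if n=="wrist":cv2.imwrite("pics/w1.png",g["pixels"][:,:,::-1])
    J=near(P,(.441,-.184),.06,.066,.09)
    if len(J):print(" jar",len(J),circ(J[:,:2],.043,(.441,-.184)),cv2.minEnclosingCircle(J[:,:2].astype(np.float32)))
E
```

```text
wrist 1045 0.1007 [ 0.6213 -0.2211] [ 0.62283532 -0.22152511]
 jar 1329 [ 0.44260438 -0.18507781] ((0.4412626326084137, -0.18441563844680786), 0.046342138200998306)
top 0   
 jar 60 [ 0.43900619 -0.18483645] ((0.42468130588531494, -0.21250039339065552), 0.03131123632192612)
scene 132 0.1023 [ 0.6224 -0.2184] [ 0.62494269 -0.21734359]
 jar 202 [ 0.44278982 -0.18180962] ((0.44133177399635315, -0.1811874806880951), 0.04925118014216423)
```

View pics/w1.png

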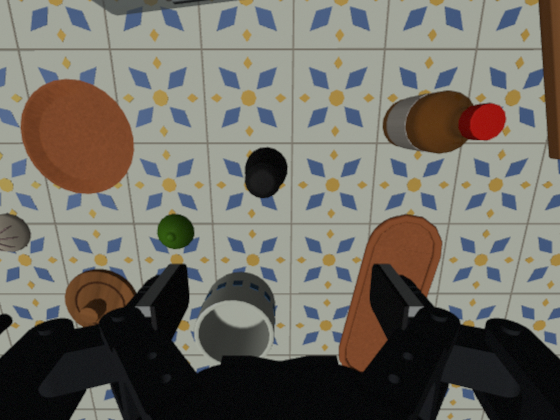

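The wrist view shows the pestle at (266,172), the jar at (236,325) and the tray at (395,290). The pestle measures (0.621,-0.2205) and its top is at 0.100 as stated. Grasp it.

Converted, 0.035 m / 0.3 = 0.1167, 0.03 m / 0.3 = 0.1.

Call:
creep_tool --plan '{"sx": [0.0367,0.0333,0,0,0,0,0,0,0,0],"sy": [-0.0267,-0.022,0,0,0,0,0,0,0,0],"sz": [0,0.0333,0.1,0.1167,0.1167,0.1,0.0667,0.0333,0.0093,0],"yaw": [0,0,0,0,0,0,0,0,0,0],"jaw": [0.085,0.085,0.085,0.085,0.085,0.085,0.085,0.085,0.085,0.085]}' --clamp_n 40

```text
time_s: 2.95
position: [0.6218, -0.2204, 0.0808]
tool_rot: [[1.0, -0.001, 0.001], [-0.001, -1.0, -0.0], [0.001, 0.0, -1.0]]
ft_force: [-0.5, -0.0, 0.2]
grip_width: 0.0849
gripper_force: 0.0
```

Call:
creep_tool --plan '{"sx": [0,0,0,0,0,0,0,0],"sy": [0,0,0,0,0,0,0,0],"sz": [0,0,0,0,0,0,0,0],"yaw": [0,0,0,0,0,0,0,0],"jaw": [0.03,0.03,0.03,0.03,0.03,0.03,0.03,0.03]}' --clamp_n 45

```text
time_s: 3.75
position: [0.6216, -0.2205, 0.0812]
tool_rot: [[1.0, -0.001, 0.001], [-0.001, -1.0, -0.0], [0.001, 0.0, -1.0]]
ft_force: [0.2, 2.0, 5.1]
grip_width: 0.0325
gripper_force: 44.8
```

Converted, -0.04 m / 0.3 = -0.1333, -0.015 m / 0.3 = -0.05.

Call:
creep_tool --plan '{"sx": [0,0,0,0,0,-0.0167,-0.0333,-0.0533,-0.0533,-0.0533],"sy": [0,0,0,0,0,-0.0333,-0.0667,-0.1183,-0.1183,-0.1183],"sz": [-0.0167,-0.0667,-0.1333,-0.1333,-0.1,-0.05,0,0,0,0],"yaw": [0,0,0,0,0,0,0,0,0,0],"jaw": [0.03,0.03,0.03,0.03,0.03,0.03,0.03,0.03,0.03,0.03]}'

```text
time_s: 4.75
position: [0.5566, -0.0819, 0.229]
tool_rot: [[1.0, -0.001, -0.003], [-0.001, -1.0, 0.001], [-0.003, -0.001, -1.0]]
ft_force: [0.9, 0.9, -3.9]
grip_width: 0.0327
gripper_force: 45.8
```

Call:
creep_tool --plan '{"sx": [-0.0533,-0.0533,-0.0533,-0.0533,-0.0533,-0.0533,-0.0533,-0.02,0,0],"sy": [-0.1183,-0.1183,-0.1183,-0.1183,-0.1183,-0.1183,-0.1183,-0.0583,0,0],"sz": [0,0,0,0,0,0,0,0,0,0],"yaw": [0,0,0,0,0,0,0,0,0,0],"jaw": [0.03,0.03,0.03,0.03,0.03,0.03,0.03,0.03,0.03,0.03]}'

```text
time_s: 5.75
position: [0.4398, 0.1823, 0.2297]
tool_rot: [[1.0, 0.0, -0.002], [0.0, -1.0, -0.001], [-0.002, 0.001, -1.0]]
ft_force: [0.6, 0.0, -3.0]
grip_width: 0.0329
gripper_force: 45.9
```

Converted, 0.03 m / 0.3 = 0.1, 0.02 m / 0.3 = 0.0667.

Call:
creep_tool --plan '{"sx": [0,0,0,0,0,0,0],"sy": [0,0,0,0,0,0,0],"sz": [0.0333,0.1,0.1,0.0667,0.0333,0.02,0],"yaw": [0,0,0,0,0,0,0],"jaw": [0.03,0.03,0.03,0.03,0.03,0.03,0.03]}'

```text
time_s: 6.45
position: [0.4408, 0.1818, 0.1242]
tool_rot: [[1.0, -0.001, -0.001], [-0.001, -1.0, -0.0], [-0.001, 0.0, -1.0]]
ft_force: [-0.4, 0.0, -4.4]
grip_width: 0.0329
gripper_force: 45.9
```

Call:
creep_tool --plan '{"sx": [0,0,0],"sy": [0,0,0],"sz": [0.0067,0.0067,0],"yaw": [0,0,0],"jaw": [0.03,0.03,0.03]}'

```text
time_s: 6.75
position: [0.4408, 0.1822, 0.1207]
tool_rot: [[1.0, -0.001, 0.001], [-0.001, -1.0, 0.0], [0.001, -0.0, -1.0]]
ft_force: [-0.2, -0.2, -4.1]
grip_width: 0.0329
gripper_force: 45.9
```

Converted, 0.0015 m / 0.3 = 0.005.

Call:
creep_tool --plan '{"sx": [0,0],"sy": [0,0],"sz": [0.005,0],"yaw": [0,0],"jaw": [0.03,0.03]}'

```text
time_s: 6.95
position: [0.4408, 0.1822, 0.1192]
tool_rot: [[1.0, -0.001, 0.001], [-0.001, -1.0, 0.0], [0.001, -0.0, -1.0]]
ft_force: [0.3, 0.9, -4.1]
grip_width: 0.0327
gripper_force: 46.0
```

Call:
creep_tool --plan '{"sx": [0,0],"sy": [0,0],"sz": [0.0033,0],"yaw": [0,0],"jaw": [0.03,0.03]}'

```text
time_s: 7.15
position: [0.441, 0.1823, 0.1191]
tool_rot: [[1.0, -0.001, 0.002], [-0.001, -1.0, 0.0], [0.002, -0.0, -1.0]]
ft_force: [-2.2, -0.1, 7.9]
grip_width: 0.0325
gripper_force: 47.2
```

Contact made on the bowl floor. Release and rise.

Converted, -0.03 m / 0.3 = -0.1, -0.01 m / 0.3 = -0.0333.

Call:
creep_tool --plan '{"sx": [0,0,0,0,0,0,0,0,0,0],"sy": [0,0,0,0,0,0,0,0,0,0],"sz": [0,0,0,0,-0.0333,-0.1,-0.1,-0.1,-0.0333,0],"yaw": [0,0,0,0,0,0,0,0,0,0],"jaw": [0.04,0.05,0.06,0.06,0.06,0.06,0.06,0.06,0.06,0.06]}'

```text
time_s: 8.15
position: [0.441, 0.1822, 0.2293]
tool_rot: [[1.0, -0.001, 0.003], [-0.001, -1.0, 0.0], [0.003, -0.0, -1.0]]
ft_force: [-0.1, -0.2, 0.3]
grip_width: 0.06
gripper_force: 0.0
```

```bash
python3 - <<'E'
from h import *
from rig import *
for n in("wrist","scene"):
    g=get_image(n);P,C=cloud(g);Q=near(P,(.441,.182),.03,.10,.16)
    if len(Q):print(n,len(Q),Q[:,2].max(),cv2.minEnclosingCircle(Q[Q[:,2]>.125][:,:2].astype(np.float32)))
    cv2.imwrite(f"pics/{n}2.png",g["pixels"][:,:,::-1])
    M=near(P,(.441,.182),.08,.08,.095)[:,:2];print(cv2.minEnclosingCircle(M.astype(np.float32)))
E
```

```text
wrist 1790 0.14009043829383633 ((0.4408186674118042, 0.1815614402294159), 0.01700066775083542)
((0.44176796078681946, 0.18128788471221924), 0.06963526457548141)
scene 175 0.14124963796939985 ((0.44305896759033203, 0.18289218842983246), 0.017238570377230644)
((0.44192421436309814, 0.18399561941623688), 0.07123281061649323)
```

View pics/wrist2.png

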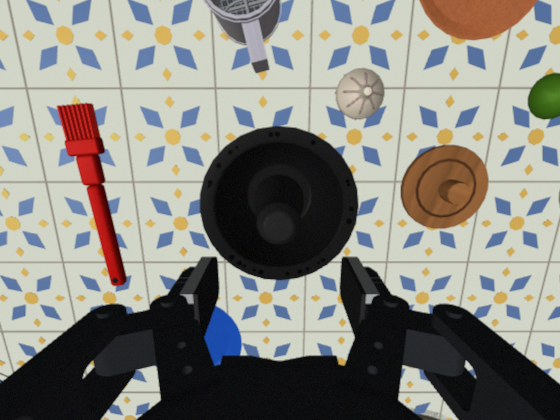

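The pestle stands upright at the centre of the bowl, with its top at 0.140 (in the picture at (277,205)). Next is the brush at (95,190).

Converted, -0.035 m / 0.3 = -0.1167, -0.025 m / 0.3 = -0.0833, -5 degrees / 60 = -0.0833.

Call:
creep_tool --plan '{"sx": [-0.0033,-0.0067,-0.0067,-0.0067,-0.0067,-0.0067,-0.0033,0,0],"sy": [-0.0833,-0.1167,-0.1167,-0.1167,-0.1167,-0.0833,-0.05,0,0],"sz": [0,0,0,0,0,0,0,0,0],"yaw": [0,0,0,0,0,0,0,-0.0833,0],"jaw": [0.05,0.05,0.05,0.05,0.05,0.05,0.05,0.05,0.05]}'

```text
time_s: 9.15
position: [0.4286, 0.387, 0.2268]
tool_rot: [[0.996, 0.088, -0.002], [0.088, -0.996, -0.001], [-0.002, 0.001, -1.0]]
ft_force: [-0.0, 0.6, 0.7]
grip_width: 0.0499
gripper_force: 0.0
```

```bash
python3 - <<'E'
from h import *
from rig import *
for n in("wrist","scene"):
    g=get_image(n);P,C=cloud(g);H=cv2.cvtColor(C.astype(np.uint8)[None],cv2.COLOR_RGB2HSV)[0].astype(int)
    m=((H[:,0]<8)|(H[:,0]>172))&(H[:,1]>150)&(np.hypot(*(P[:,:2]-(.43,.387)).T)<.13)&(P[:,2]>.002)&(P[:,2]<.03)
    Q=P[m][:,:2];mu=Q.mean(0);d=Q-mu;e=np.linalg.svd(d,full_matrices=False)[2][0];e*=np.sign(e[0]);t=d@e
    hd=Q[t<np.percentile(t,100)-.1];vx,vy,x0,y0=cv2.fitLine(hd.astype(np.float32),2,0,.01,.01).ravel()
    print(n,len(Q),"ends",mu+e*t.min(),mu+e*t.max(),"len",np.ptp(t),"mid",mu+e*(t.min()+t.max())/2,"handle yaw",np.degrees(np.arctan(vy/vx)),"handle y at .429",y0+(.429-x0)*vy/vx,"top",np.percentile(P[m][:,2],90))
print(observe()["position"],observe()["tool_rot"].round(3))
E
```

```text
wrist 2998 ends [0.32518401 0.37929855] [0.53189382 0.39659794] len 0.20743243086513408 mid [0.42853891 0.38794824] handle yaw 5.245844 handle y at .429 0.38837248 top 0.014658362898510854
scene 244 ends [0.33480599 0.37939598] [0.53058135 0.39545066] len 0.19643254544501182 mid [0.43269367 0.38742332] handle yaw 5.5912585 handle y at .429 0.38778168 top 0.016131461036468456
[0.42885886 0.38661086 0.22739189] [[ 0.996  0.084 -0.001]
 [ 0.084 -0.996 -0.001]
 [-0.001  0.001 -1.   ]]
```

Converted, 0.035 m / 0.3 = 0.1167, 0.025 m / 0.3 = 0.0833.

Call:
creep_tool --plan '{"sx": [0,0,0,0,0,0,0,0,0],"sy": [-0.0033,0,0,0,0,0,0,0,0],"sz": [0.05,0.1167,0.1167,0.1167,0.1167,0.0833,0.0467,0.0233,0],"yaw": [0,0,0,0,0,0,0,0,0],"jaw": [0.045,0.045,0.045,0.045,0.045,0.045,0.045,0.045,0.045]}' --clamp_n 30

```text
time_s: 10.15
position: [0.4287, 0.3876, 0.0265]
tool_rot: [[0.996, 0.085, -0.001], [0.085, -0.996, -0.001], [-0.001, 0.001, -1.0]]
ft_force: [0.1, -0.5, 0.5]
grip_width: 0.0448
gripper_force: 0.0
```

Call:
creep_tool --plan '{"sx": [0,0,0,0,0,0,0],"sy": [0,0,0,0,0,0,0],"sz": [0,0,0,0,0,0,0],"yaw": [0,0,0,0,0,0,0],"jaw": [0.02,0.01,0.01,0.01,0.01,0.01,0.01]}' --clamp_n 30

```text
time_s: 10.85
position: [0.4292, 0.3884, 0.0281]
tool_rot: [[0.996, 0.086, 0.002], [0.086, -0.996, 0.001], [0.002, -0.001, -1.0]]
ft_force: [-0.4, -0.3, 5.5]
grip_width: 0.0155
gripper_force: 31.6
```

Converted, -0.04 m / 0.3 = -0.1333, -0.035 m / 0.3 = -0.1167, 4 degrees / 60 = 0.0667.

Call:
creep_tool --plan '{"sx": [0,0,0,0,0,0,0,0],"sy": [0,0,0,0,0,0,0,0],"sz": [-0.0333,-0.1,-0.1333,-0.1333,-0.1167,-0.0833,-0.0333,0],"yaw": [0,0,0,0.05,0.0667,0.0667,0.0667,0],"jaw": [0.01,0.01,0.01,0.01,0.01,0.01,0.01,0.01]}'

```text
time_s: 11.65
position: [0.4289, 0.3884, 0.2192]
tool_rot: [[0.985, -0.175, 0.003], [-0.175, -0.985, 0.002], [0.003, -0.002, -1.0]]
ft_force: [-0.3, -0.9, -1.4]
grip_width: 0.015
gripper_force: 30.8
```

```bash
python3 - <<'E'
from rig import *
import numpy as np
s=observe();R=s["tool_rot"];print(s["position"],s["ft_force"],s["grip_width"],np.degrees(np.arctan2(R[1,0],R[0,0])),R.T@(np.array([.443,-.379,s["position"][2]])-s["position"]))
import cv2;cv2.imwrite("pics/w3.png",get_image("wrist")["pixels"][:,:,::-1])
E
```

```text
[0.42888914 0.38839355 0.2191981 ] [-0.34281531 -0.86407763 -1.39024063] 0.01500664982776289 -10.070046249467078 [ 0.14807325  0.75310308 -0.00143214]
```

View pics/w3.png

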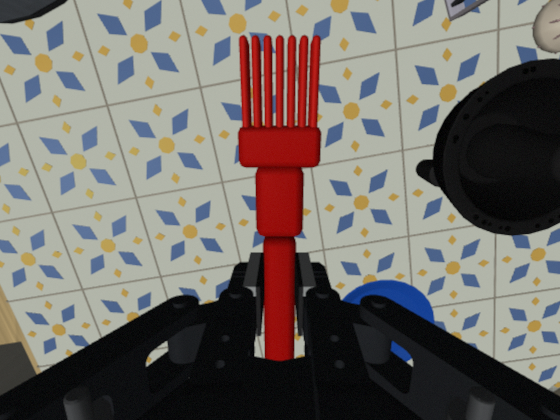

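The brush is held straight, handle at (280,310) and head at (280,150). Carry it to the tray.

Converted, 0.04 m / 0.3 = 0.1333, 0.03 m / 0.3 = 0.1.

Call:
creep_tool --plan '{"sx": [0.0133,0.02,0.0267,0.0267,0.0267,0.0267,0.0267,0.0267,0.0267,0.0267],"sy": [0.0667,0.1,0.1333,0.1333,0.1333,0.1333,0.1333,0.1333,0.1333,0.1333],"sz": [0,0,0,0,0,0,0,0,0,0],"yaw": [0,0,0,0,0,0,0,0,0,0],"jaw": [0.01,0.01,0.01,0.01,0.01,0.01,0.01,0.01,0.01,0.01]}'

```text
time_s: 12.7
position: [0.4363, 0.0095, 0.2162]
tool_rot: [[0.985, -0.172, -0.002], [-0.172, -0.985, 0.001], [-0.002, -0.0, -1.0]]
ft_force: [1.6, 0.6, -1.2]
grip_width: 0.015
gripper_force: 30.8
```

Call:
creep_tool --plan '{"sx": [0.0267,0.0267,0.0267,0.0267,0.0267,0.0267,0.0267,0.02,0.0133,0],"sy": [0.1333,0.1333,0.1333,0.1333,0.1333,0.1333,0.1333,0.1333,0.0667,0],"sz": [0,0,0,0,0,0,0,0,0,0],"yaw": [0,0,0,0,0,0,0,0,0,0],"jaw": [0.01,0.01,0.01,0.01,0.01,0.01,0.01,0.01,0.01,0.01]}'

```text
time_s: 13.7
position: [0.4421, -0.3375, 0.2154]
tool_rot: [[0.984, -0.175, -0.002], [-0.175, -0.984, 0.001], [-0.002, -0.001, -1.0]]
ft_force: [-0.2, 1.1, -1.3]
grip_width: 0.0153
gripper_force: 30.8
```

```bash
python3 - <<'E'
from h import *
from rig import *
s=observe();R=s["tool_rot"]
tr={}
for n in("wrist","scene","top"):
    g=get_image(n);P,C=cloud(g);H=cv2.cvtColor(C.astype(np.uint8)[None],cv2.COLOR_RGB2HSV)[0].astype(int)
    m=(H[:,0]<16)&(H[:,1]>60)&(np.hypot(*(P[:,:2]-(.443,-.379)).T)<.14)&(P[:,2]>.004)&(P[:,2]<.03)
    W=P[m][:,:2].astype(np.float32)
    if len(W)>50:print(n,len(W),cv2.minAreaRect(W),cv2.minAreaRect(P[m&(P[:,2]>.012)][:,:2].astype(np.float32)))
print(s["position"],np.degrees(np.arctan2(R[1,0],R[0,0])),R.T@(np.array([.443,-.379,s["position"][2]])-s["position"]))
E
```

```text
wrist 10999 ((0.4454631805419922, -0.3802458643913269), (0.09276088327169418, 0.2402743697166443), 80.22891998291016) ((0.4454631805419922, -0.3802458643913269), (0.09276088327169418, 0.2402743697166443), 80.22891998291016)
scene 1733 ((0.44406646490097046, -0.38276615738868713), (0.11478786170482635, 0.24613717198371887), 85.1225814819336) ((0.44407033920288086, -0.376092791557312), (0.09644371271133423, 0.24673239886760712), 79.75715637207031)
top 190 ((0.34095266461372375, -0.38509249687194824), (0.02692367136478424, 0.07607219368219376), 44.51667785644531) ((0.3409785032272339, -0.384926438331604), (0.02674754709005356, 0.0762360692024231), 43.55091857910156)
[ 0.44213295 -0.33747357  0.21543429] -10.105589258778117 [ 8.13992338e-03  4.07300096e-02 -6.13858180e-05]
```

Converted, 0.035 m / 0.3 = 0.1167, 0.03 m / 0.3 = 0.1.

Call:
creep_tool --plan '{"sx": [0.015,0.0133,0,0,0,0,0,0,0,0],"sy": [0.0667,0.069,0,0,0,0,0,0,0,0],"sz": [0,0.0333,0.1,0.1167,0.1167,0.1,0.0667,0.0333,0.01,0],"yaw": [0,0,0,0,0,0,0,0,0,0],"jaw": [0.01,0.01,0.01,0.01,0.01,0.01,0.01,0.01,0.01,0.01]}'

```text
time_s: 14.85
position: [0.4444, -0.3767, 0.0446]
tool_rot: [[0.985, -0.174, 0.0], [-0.174, -0.985, -0.001], [0.001, 0.0, -1.0]]
ft_force: [0.0, -0.2, -0.8]
grip_width: 0.0147
gripper_force: 30.8
```

Call:
creep_tool --plan '{"sx": [0,0],"sy": [0,0],"sz": [0.0067,0],"yaw": [0,0],"jaw": [0.01,0.01]}'

```text
time_s: 15.05
position: [0.4443, -0.3771, 0.0428]
tool_rot: [[0.985, -0.174, 0.001], [-0.174, -0.985, -0.001], [0.001, 0.001, -1.0]]
ft_force: [-0.5, -0.0, -0.2]
grip_width: 0.0147
gripper_force: 30.8
```

Converted, 0.002 m / 0.3 = 0.0067.

Call:
creep_tool --plan '{"sx": [0,0,0],"sy": [0.0067,0,0],"sz": [0.0067,0.0067,0],"yaw": [0,0,0],"jaw": [0.01,0.01,0.01]}'

```text
time_s: 15.35
position: [0.4436, -0.3789, 0.0378]
tool_rot: [[0.985, -0.175, -0.0], [-0.175, -0.985, 0.0], [-0.0, -0.0, -1.0]]
ft_force: [0.2, -0.4, -1.6]
grip_width: 0.0153
gripper_force: 30.8
```

Call:
creep_tool --plan '{"sx": [0,0],"sy": [0,0],"sz": [0.005,0],"yaw": [0,0],"jaw": [0.01,0.01]}'

```text
time_s: 15.55
position: [0.4436, -0.3788, 0.0363]
tool_rot: [[0.985, -0.174, -0.0], [-0.174, -0.985, 0.0], [-0.0, -0.0, -1.0]]
ft_force: [-0.4, 0.4, -0.5]
grip_width: 0.015
gripper_force: 30.8
```

Call:
creep_tool --plan '{"sx": [0,0],"sy": [0,0],"sz": [0.0033,0],"yaw": [0,0],"jaw": [0.01,0.01]}'

```text
time_s: 15.75
position: [0.4437, -0.3789, 0.0361]
tool_rot: [[0.985, -0.174, 0.0], [-0.174, -0.985, -0.0], [0.0, 0.0, -1.0]]
ft_force: [-1.7, 2.2, 4.1]
grip_width: 0.0146
gripper_force: 31.4
```

The brush has touched the tray floor. Release, rise and look.

Converted, -0.04 m / 0.3 = -0.1333, -0.03 m / 0.3 = -0.1.

Call:
creep_tool --plan '{"sx": [0,0,0,0,0,0,0,0,0,0],"sy": [0,0,0,0,0,0,0,0,0,0],"sz": [0,0,0,-0.0333,-0.1,-0.1333,-0.1333,-0.1333,-0.1,-0.0333],"yaw": [0,0,0,0,0,0,0,0,0,0],"jaw": [0.02,0.03,0.03,0.03,0.035,0.085,0.085,0.085,0.085,0.085]}'

```text
time_s: 16.75
position: [0.4442, -0.3794, 0.2396]
tool_rot: [[0.985, -0.174, 0.004], [-0.174, -0.985, -0.005], [0.005, 0.004, -1.0]]
ft_force: [0.1, -0.7, 0.2]
grip_width: 0.0852
gripper_force: 0.0
```

```bash
python3 - <<'E'
from h import *
from rig import *
g=get_image("scene");cv2.imwrite("pics/s4.png",g["pixels"][120:300,80:360,::-1].repeat(2,0).repeat(2,1))
E
```

```text
(no output)
```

View pics/s4.png

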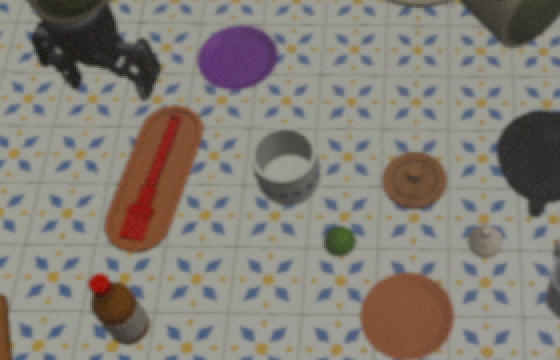

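The brush lies along the tray, at (150,180). Now the sifter.

Converted, -0.033 m / 0.3 = -0.11, 0.02 m / 0.3 = 0.0667, -8.2 degrees / 60 = -0.1367.

Call:
creep_tool --plan '{"sx": [0,0,0,0.0333,0.0667,0.0667,0.0667,0.0667,0.0667,0.0667],"sy": [0,0,0,-0.0567,-0.11,-0.11,-0.11,-0.11,-0.11,-0.11],"sz": [0,0,0,0,0,0,0,0,0,0],"yaw": [-0.1367,-0.1367,-0.1367,0,0,0,0,0,0,0],"jaw": [0.085,0.085,0.085,0.085,0.085,0.085,0.085,0.085,0.085,0.085]}'

```text
time_s: 17.8
position: [0.5152, -0.1353, 0.2346]
tool_rot: [[0.969, 0.248, -0.002], [0.248, -0.969, 0.001], [-0.001, -0.001, -1.0]]
ft_force: [0.4, -0.4, 0.1]
grip_width: 0.0854
gripper_force: 0.0
```

Call:
creep_tool --plan '{"sx": [0.0667,0.0667,0.0667,0.0667,0.0667,0.0667,0.0667,0.05,0.0333,0],"sy": [-0.11,-0.11,-0.11,-0.11,-0.11,-0.11,-0.11,-0.0833,-0.0533,0],"sz": [0,0,0,0,0,0,0,0,0,0],"yaw": [0,0,0,0,0,0,0,0,0,0],"jaw": [0.085,0.085,0.085,0.085,0.085,0.085,0.085,0.085,0.085,0.085]}'

```text
time_s: 18.8
position: [0.606, 0.1696, 0.2341]
tool_rot: [[0.968, 0.252, -0.002], [0.252, -0.968, 0.0], [-0.002, -0.001, -1.0]]
ft_force: [-0.5, -0.5, -0.5]
grip_width: 0.0853
gripper_force: 0.0
```

```bash
python3 - <<'E'
from h import *
from rig import *
s=observe();R=s["tool_rot"];c=np.array((.622,.212))
for n in("wrist","scene"):
    g=get_image(n);P,C=cloud(g)
    Rm=near(P,c,.042,.07,.088)[:,:2]
    if len(Rm)<30: print(n,len(Rm));continue
    e=cv2.minEnclosingCircle(Rm.astype(np.float32));c2=circ(Rm[np.hypot(*(Rm-c).T)>.025],.0312,c)
    h=near(P,c2,.075,.02,.075);h=h[np.hypot(*(h[:,:2]-c2).T)>.042];v=h[:,:2].mean(0)-c2
    print(n,len(Rm),e,c2,len(h),np.degrees(np.arctan2(v[1],v[0])))
    if n=="wrist":cv2.imwrite("pics/w5.png",g["pixels"][:,:,::-1])
print(s["position"],np.degrees(np.arctan2(R[1,0],R[0,0])),R.T@(np.array([*c,.053])-s["position"]))
E
```

```text
wrist 1192 ((0.6181249618530273, 0.2097645401954651), 0.03795860707759857) [0.62341583 0.21134858] 358 -165.93464989597297
scene 160 ((0.6211398243904114, 0.21344198286533356), 0.03582204878330231) [0.62404633 0.21346676] 61 -165.05574998218523
[0.60600104 0.16958629 0.23412175] 14.574116045586264 [ 0.02652576 -0.03686327  0.1811007 ]
```

Converted, 0.03 m / 0.3 = 0.1, -0.0187 m / 0.3 = -0.0623.

Call:
creep_tool --plan '{"sx": [0.0467,0.045,0,0,0,0],"sy": [-0.06,-0.0623,0,0,0,0],"sz": [0,0.0333,0.1,0.1,0,0],"yaw": [0,0,0,0,0,0],"jaw": [0.085,0.085,0.085,0.085,0.085,0.085]}'

```text
time_s: 19.5
position: [0.6243, 0.2083, 0.1662]
tool_rot: [[0.968, 0.25, -0.0], [0.25, -0.968, -0.0], [-0.0, 0.0, -1.0]]
ft_force: [0.2, 0.8, 1.0]
grip_width: 0.0851
gripper_force: 0.0
```

```bash
python3 - <<'E'
from rig import *
import cv2;cv2.imwrite("pics/w6.png",get_image("wrist")["pixels"][:,:,::-1])
E
```

```text
(no output)
```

View pics/w6.png

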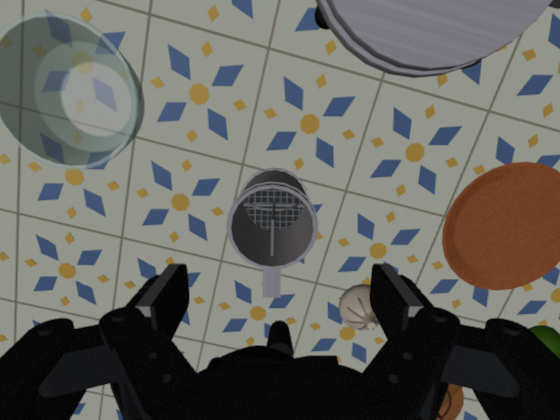

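The cup is at (273,228), with its handle pointing toward the base. The garlic at (360,305) and the glass bowl are clear of the fingers. Centre, descend and grip.

Converted, 0.035 m / 0.3 = 0.1167, 0.03 m / 0.3 = 0.1.

Call:
creep_tool --plan '{"sx": [0,0,0,0,0,0,0,0],"sy": [-0.0133,0,0,0,0,0,0,0],"sz": [0,0.1,0.1167,0.0833,0.05,0.0267,0,0],"yaw": [0,0,0,0,0,0,0,0],"jaw": [0.085,0.085,0.085,0.085,0.085,0.085,0.085,0.085]}' --clamp_n 30

```text
time_s: 20.35
position: [0.6238, 0.2131, 0.0539]
tool_rot: [[0.968, 0.251, 0.002], [0.251, -0.968, 0.0], [0.002, 0.0, -1.0]]
ft_force: [0.9, 0.2, -0.1]
grip_width: 0.085
gripper_force: 0.0
```

Call:
creep_tool --plan '{"sx": [0,0,0,0,0,0],"sy": [0,0,0,0,0,0],"sz": [0,0,0,0,0,0],"yaw": [0,0,0,0,0,0],"jaw": [0.07,0.06,0.055,0.055,0.055,0.055]}' --clamp_n 30

```text
time_s: 20.95
position: [0.6237, 0.2131, 0.0538]
tool_rot: [[0.968, 0.251, 0.002], [0.251, -0.968, 0.0], [0.002, 0.0, -1.0]]
ft_force: [-0.8, 0.8, 6.4]
grip_width: 0.0616
gripper_force: 32.5
```

Converted, -0.035 m / 0.3 = -0.1167, -0.0035 m / 0.3 = -0.0117.

Call:
creep_tool --plan '{"sx": [0,0,0,0,0,-0.0067,-0.0117,-0.0117,-0.0117,-0.0117],"sy": [0,0,0,0,0,0.0533,0.1067,0.1067,0.1067,0.1067],"sz": [-0.0167,-0.0667,-0.1167,-0.1,-0.0333,0,0,0,0,0],"yaw": [0,0,0,0,0,0,0,0,0,0],"jaw": [0.055,0.055,0.055,0.055,0.055,0.055,0.055,0.055,0.055,0.055]}'

```text
time_s: 21.95
position: [0.6432, 0.0672, 0.1502]
tool_rot: [[0.968, 0.251, -0.004], [0.251, -0.968, 0.0], [-0.004, -0.001, -1.0]]
ft_force: [0.4, 0.7, -1.6]
grip_width: 0.0613
gripper_force: 33.4
```

Call:
creep_tool --plan '{"sx": [-0.0117,-0.01,-0.0067,0,0],"sy": [0.1067,0.1,0.0533,0,0],"sz": [0,0,0,0,0],"yaw": [0,0,0,0,0],"jaw": [0.055,0.055,0.055,0.055,0.055]}'

```text
time_s: 22.45
position: [0.6549, -0.0078, 0.1515]
tool_rot: [[0.968, 0.251, -0.002], [0.251, -0.968, 0.001], [-0.001, -0.001, -1.0]]
ft_force: [-0.2, -0.8, -1.4]
grip_width: 0.0621
gripper_force: 33.4
```

```bash
python3 - <<'E'
from h import *
from rig import *
s=observe();R=s["tool_rot"];c=np.array((.6555,-.0075))
for n in("wrist","scene"):
    g=get_image(n);P,C=cloud(g)
    Q=near(P,s["position"][:2],.045,.16,.20)
    if n=="wrist":cv2.imwrite("pics/w7.png",g["pixels"][:,:,::-1])
    if len(Q)>20:
        z=Q[:,2].max();r=Q[Q[:,2]>.17][:,:2];print(n,len(Q),np.percentile(Q[:,2],98),circ(r,.031,s["position"][:2]) if len(r)>5 else "")
    W=near(P,c,.085,.004,.02)[:,:2].astype(np.float32)
    if len(W)>20:print(" saucer",len(W),cv2.minEnclosingCircle(W))
print(s["position"],np.degrees(np.arctan2(R[1,0],R[0,0])),R.T@(np.array([*c,.06])-s["position"]))
E
```

```text
wrist 11176 0.1983259485819529 [ 0.65505553 -0.00828068]
 saucer 9507 ((0.6550167798995972, -0.007557078264653683), 0.06348102539777756)
scene 215 0.19942082460952362 [ 0.65579327 -0.00839337]
 saucer 993 ((0.6609435081481934, -0.0055105360224843025), 0.08044770359992981)
[ 0.65485756 -0.00778681  0.15154657] 14.544036945968239 [ 8.29302236e-04 -1.26995731e-05  9.15455166e-02]
```

Converted, 0.03 m / 0.3 = 0.1, 0.02 m / 0.3 = 0.0667.

Call:
creep_tool --plan '{"sx": [0,0,0,0,0,0,0],"sy": [0,0,0,0,0,0,0],"sz": [0.0667,0.1,0.0667,0.0333,0.0167,0,0],"yaw": [0,0,0,0,0,0,0],"jaw": [0.055,0.055,0.055,0.055,0.055,0.055,0.055]}'

```text
time_s: 23.25
position: [0.6558, -0.008, 0.0686]
tool_rot: [[0.968, 0.252, 0.002], [0.252, -0.968, -0.0], [0.002, 0.001, -1.0]]
ft_force: [-0.6, -0.2, -1.4]
grip_width: 0.0623
gripper_force: 33.3
```

Call:
creep_tool --plan '{"sx": [0,0,0],"sy": [0,0,0],"sz": [0.0067,0.0033,0],"yaw": [0,0,0],"jaw": [0.055,0.055,0.055]}'

```text
time_s: 23.55
position: [0.6553, -0.0081, 0.0647]
tool_rot: [[0.968, 0.251, 0.0], [0.251, -0.968, -0.0], [0.0, 0.0, -1.0]]
ft_force: [0.3, 0.3, -1.4]
grip_width: 0.0616
gripper_force: 33.3
```

Converted, 0.002 m / 0.3 = 0.0067, 0.001 m / 0.3 = 0.0033.

Call:
creep_tool --plan '{"sx": [0,0,0],"sy": [0,0,0],"sz": [0.0067,0.0033,0],"yaw": [0,0,0],"jaw": [0.055,0.055,0.055]}'

```text
time_s: 23.85
position: [0.6552, -0.0081, 0.0613]
tool_rot: [[0.968, 0.251, -0.0], [0.251, -0.968, 0.0], [-0.0, -0.0, -1.0]]
ft_force: [-1.0, -0.5, -1.9]
grip_width: 0.0617
gripper_force: 33.3
```

Call:
creep_tool --plan '{"sx": [0,0],"sy": [0,0],"sz": [0.0033,0],"yaw": [0,0],"jaw": [0.055,0.055]}'

```text
time_s: 24.05
position: [0.6552, -0.0081, 0.0604]
tool_rot: [[0.968, 0.251, -0.0], [0.251, -0.968, 0.0], [-0.0, -0.0, -1.0]]
ft_force: [0.4, -0.5, -0.9]
grip_width: 0.062
gripper_force: 33.3
```

Call:
creep_tool --plan '{"sx": [0,0],"sy": [0,0],"sz": [0.0033,0],"yaw": [0,0],"jaw": [0.055,0.055]}'

```text
time_s: 24.25
position: [0.6555, -0.0081, 0.0598]
tool_rot: [[0.968, 0.251, 0.001], [0.251, -0.968, -0.0], [0.001, 0.0, -1.0]]
ft_force: [-1.5, 1.2, 0.8]
grip_width: 0.0616
gripper_force: 33.5
```

Converted, 0.0005 m / 0.3 = 0.0017.

Call:
creep_tool --plan '{"sx": [0,0],"sy": [0,0],"sz": [0.0017,0],"yaw": [0,0],"jaw": [0.055,0.055]}'

```text
time_s: 24.45
position: [0.6555, -0.008, 0.0598]
tool_rot: [[0.968, 0.251, 0.001], [0.251, -0.968, -0.0], [0.001, 0.0, -1.0]]
ft_force: [-1.6, 0.8, 4.8]
grip_width: 0.062
gripper_force: 33.7
```

Call:
creep_tool --plan '{"sx": [0,0,0,0,0,0,0,0,0,0],"sy": [0,0,0,0,0,0,0,0,0,0],"sz": [0,0,0,0,-0.0333,-0.1,-0.1333,-0.1333,-0.1,0],"yaw": [0,0,0,0,0,0,0,0,0,0],"jaw": [0.07,0.085,0.085,0.085,0.085,0.085,0.085,0.085,0.085,0.085]}'

```text
time_s: 25.45
position: [0.6566, -0.0083, 0.2149]
tool_rot: [[0.968, 0.251, 0.01], [0.251, -0.968, -0.002], [0.009, 0.004, -1.0]]
ft_force: [0.1, 0.6, -0.3]
grip_width: 0.0849
gripper_force: 0.0
```

```bash
python3 - <<'E'
from h import *
from rig import *
s=observe();R=s["tool_rot"];c=np.array((.6555,-.0075))
for n in("wrist","scene"):
    g=get_image(n);P,C=cloud(g)
    Q=near(P,c,.042,.078,.095);print(n,len(Q),Q[:,2].max(),circ(Q[:,:2],.031,c))
    W=near(P,c,.075,.004,.02)[:,:2].astype(np.float32);print(" saucer",len(W),cv2.minEnclosingCircle(W))
    L=near(P,(.445,-.001),.03,.034,.06)
    if len(L):print(" lid knob",len(L),cv2.minEnclosingCircle(L[:,:2].astype(np.float32)),np.percentile(L[:,2],95))
    if n=="wrist":cv2.imwrite("pics/w8.png",g["pixels"][:,:,::-1])
print(s["position"])
E
```

```text
wrist 1269 0.08781750656570793 [ 0.65558391 -0.00884771]
 saucer 7527 ((0.6548694372177124, -0.007800963707268238), 0.06374257802963257)
 lid knob 6 ((0.4518299996852875, 0.008747500367462635), 0.0022462429478764534) 0.03772554134091786
scene 142 0.0899779422246586 [ 0.65610696 -0.00706594]
 saucer 955 ((0.656152606010437, -0.009342886507511139), 0.07360856980085373)
[ 0.65663383 -0.00827442  0.21491141]
```

View pics/w8.png

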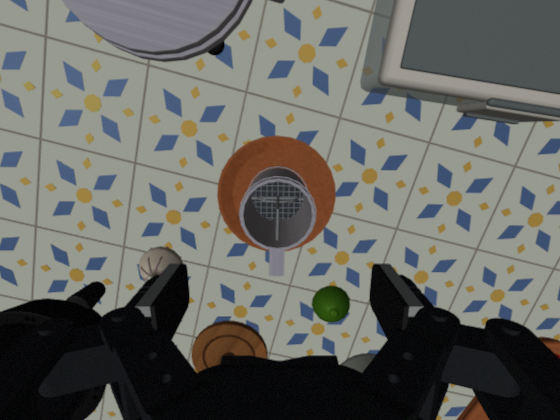

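The sifter stands upright in the middle of the saucer, at (277,200). Now the lid.

Units first: shifts go in shares of 0.3 m and turns go in shares of 60 degrees. So -0.035 m / 0.3 = -0.1167, -0.03 m / 0.3 = -0.1, 7.25 degrees / 60 = 0.1208.

Call:
creep_tool --plan '{"sx": [0,0,-0.0667,-0.1167,-0.1167,-0.1167,-0.1167,-0.1,-0.0667,0],"sy": [0,0,-0.0033,-0.0033,-0.0033,-0.0033,-0.0033,-0.0033,-0.0033,0],"sz": [0,0,0,0,0,0,0,0,0,0],"yaw": [0.1208,0.1208,0,0,0,0,0,0,0,0],"jaw": [0.06,0.06,0.05,0.05,0.05,0.05,0.05,0.05,0.05,0.05]}'

```text
time_s: 26.55
position: [0.4429, -0.0008, 0.2083]
tool_rot: [[1.0, 0.001, -0.003], [0.001, -1.0, 0.001], [-0.003, -0.001, -1.0]]
ft_force: [0.0, 0.2, 1.0]
grip_width: 0.0502
gripper_force: 0.0
```

```bash
python3 - <<'E'
from h import *
from rig import *
s=observe()
for n in("wrist","scene"):
    g=get_image(n);P,C=cloud(g)
    L=near(P,(.445,-.001),.03,.034,.06)
    if len(L):print(" lid knob",n,len(L),cv2.minEnclosingCircle(L[:,:2].astype(np.float32)),np.percentile(L[:,2],95))
    L=near(P,(.445,-.001),.06,.010,.022)
    if len(L):print(" plate",n,len(L),cv2.minEnclosingCircle(L[:,:2].astype(np.float32)))
print(s["position"],s["tool_rot"].round(3))
E
```

```text
 lid knob wrist 490 ((0.4452163279056549, -0.0014840696239843965), 0.011967924423515797) 0.04493389994591615
 plate wrist 5732 ((0.4450973868370056, -0.0014373156009241939), 0.04699462652206421)
 lid knob scene 54 ((0.44661518931388855, 0.0009250933071598411), 0.01170437689870596) 0.048271731724945414
 plate scene 658 ((0.44595202803611755, 0.00017662723257672042), 0.04830636456608772)
[ 0.44290291 -0.00083892  0.20828448] [[ 1.     0.001 -0.003]
 [ 0.001 -1.     0.001]
 [-0.003 -0.001 -1.   ]]
```

Converted, 0.035 m / 0.3 = 0.1167, 0.03 m / 0.3 = 0.1.

Call:
creep_tool --plan '{"sx": [0.0073,0,0,0,0,0,0,0,0,0],"sy": [0,0,0,0,0,0,0,0,0,0],"sz": [0.0333,0.1,0.1167,0.1167,0.0833,0.05,0.0333,0.01,0,0],"yaw": [0,0,0,0,0,0,0,0,0,0],"jaw": [0.045,0.045,0.045,0.045,0.045,0.045,0.045,0.045,0.045,0.045]}' --clamp_n 40

```text
time_s: 27.65
position: [0.4479, -0.0014, 0.0465]
tool_rot: [[1.0, 0.001, 0.001], [0.001, -1.0, -0.0], [0.001, 0.0, -1.0]]
ft_force: [-0.3, -0.4, 1.3]
grip_width: 0.0452
gripper_force: 0.0
```

Call:
creep_tool --plan '{"sx": [0,0,0,0,0,0],"sy": [0,0,0,0,0,0],"sz": [0,0,0,0,0,0],"yaw": [0,0,0,0,0,0],"jaw": [0.035,0.018,0.018,0.018,0.018,0.018]}' --clamp_n 40

```text
time_s: 28.25
position: [0.4478, -0.0013, 0.0467]
tool_rot: [[1.0, 0.001, 0.001], [0.001, -1.0, -0.0], [0.001, 0.0, -1.0]]
ft_force: [-0.7, 1.2, 5.9]
grip_width: 0.0225
gripper_force: 38.9
```

Converted, -0.035 m / 0.3 = -0.1167, 0.03 m / 0.3 = 0.1.

Call:
creep_tool --plan '{"sx": [0,0,0,0,0,0,0,0,0,0],"sy": [0,0,0,0,0,0.0333,0.0833,0.1,0.1,0.1],"sz": [-0.0167,-0.0667,-0.1167,-0.1167,-0.05,0,0,0,0,0],"yaw": [0,0,0,0,0,0,0,0,0,0],"jaw": [0.018,0.018,0.018,0.018,0.018,0.018,0.018,0.018,0.018,0.018]}'

```text
time_s: 29.25
position: [0.4469, -0.1279, 0.1549]
tool_rot: [[1.0, 0.001, -0.002], [0.001, -1.0, 0.001], [-0.002, -0.001, -1.0]]
ft_force: [0.4, -0.3, -0.3]
grip_width: 0.0224
gripper_force: 39.3
```

Call:
creep_tool --plan '{"sx": [0,0,-0.0117,0,0],"sy": [0.1,0.0667,0.0267,0,0],"sz": [0,0,0,0,0],"yaw": [0,0,0,0,0],"jaw": [0.018,0.018,0.018,0.018,0.018]}'

```text
time_s: 29.75
position: [0.4437, -0.1836, 0.1556]
tool_rot: [[1.0, 0.001, -0.001], [0.001, -1.0, 0.001], [-0.001, -0.001, -1.0]]
ft_force: [0.6, -0.0, -1.0]
grip_width: 0.0224
gripper_force: 39.4
```

```bash
python3 - <<'E'
from h import *
from rig import *
s=observe();print(s["position"],s["ft_force"],s["grip_width"]);c=s["position"][:2]
for n in("wrist","scene","top"):
    g=get_image(n);P,C=cloud(g)
    if n!="top":cv2.imwrite(f"pics/{n}9.png",g["pixels"][:,:,::-1])
    z=s["position"][2]-.0467
    L=near(P,c,.06,z+.009,z+.022)
    if len(L)>20:print(" plate",n,len(L),cv2.minEnclosingCircle(L[:,:2].astype(np.float32)),L[:,2].max(),np.polyfit(L[:,0],L[:,2],1)[0],np.polyfit(L[:,1],L[:,2],1)[0])
    J=near(P,(.442,-.184),.06,.02,.08)
    if len(J)>20:print(" jar",n,len(J),circ(J[:,:2],.046,(.442,-.184)),cv2.minEnclosingCircle(J[:,:2].astype(np.float32)))
E
```

```text
[ 0.44372426 -0.18361703  0.15558235] [ 0.55808771 -0.02818361 -0.96146101] 0.022408584103568507
 plate wrist 14164 ((0.44082629680633545, -0.18455956876277924), 0.04712468385696411) 0.12801310761434095 -0.006572482349945595 0.0011815056518277194
 jar wrist 1402 [ 0.4390678  -0.18456478] ((0.46475768089294434, -0.18526498973369598), 0.03955568000674248)
 plate scene 542 ((0.44328466057777405, -0.18246614933013916), 0.04759013280272484) 0.13073884886119788 -0.006726082364386227 0.002478429102197144
 jar scene 412 [ 0.44036742 -0.18230241] ((0.4439230263233185, -0.18105602264404297), 0.04620203748345375)
```

View pics/wrist9.png

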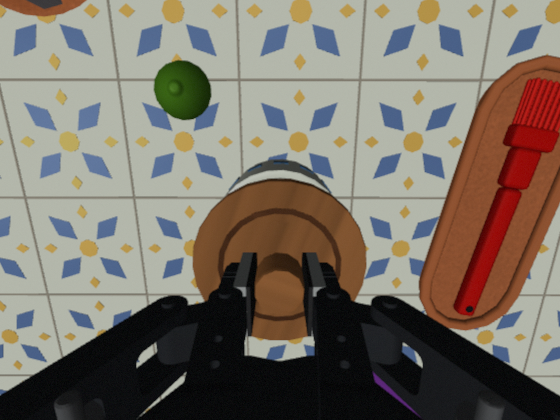

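The lid is level over the jar; the wrist camera puts both centres at (0.441,-0.1845). The brush lies well in the tray at (495,210). Lower the lid.

Converted, 0.01 m / 0.3 = 0.0333, 0.008 m / 0.3 = 0.0267.

Call:
creep_tool --plan '{"sx": [0,0,0,0,0,0,0],"sy": [0,0,0,0,0,0,0],"sz": [0.0333,0.0333,0.0267,0.0167,0.01,0,0],"yaw": [0,0,0,0,0,0,0],"jaw": [0.018,0.018,0.018,0.018,0.018,0.018,0.018]}'

```text
time_s: 30.6
position: [0.4443, -0.1844, 0.1202]
tool_rot: [[1.0, 0.001, 0.0], [0.001, -1.0, -0.0], [0.0, 0.0, -1.0]]
ft_force: [-0.4, -0.2, -1.2]
grip_width: 0.0227
gripper_force: 39.4
```

Call:
creep_tool --plan '{"sx": [0,0,0],"sy": [0,0,0],"sz": [0.0067,0.0033,0],"yaw": [0,0,0],"jaw": [0.018,0.018,0.018]}'

```text
time_s: 30.9
position: [0.4441, -0.1843, 0.117]
tool_rot: [[1.0, 0.001, -0.0], [0.001, -1.0, 0.0], [-0.0, -0.0, -1.0]]
ft_force: [0.4, 0.3, -0.6]
grip_width: 0.0227
gripper_force: 39.4
```

Converted, 0.002 m / 0.3 = 0.0067.

Call:
creep_tool --plan '{"sx": [0,0],"sy": [0,0],"sz": [0.0067,0],"yaw": [0,0],"jaw": [0.018,0.018]}'

```text
time_s: 31.1
position: [0.4441, -0.1843, 0.1148]
tool_rot: [[1.0, 0.001, -0.0], [0.001, -1.0, 0.0], [-0.0, -0.0, -1.0]]
ft_force: [-0.5, -0.2, -0.8]
grip_width: 0.0225
gripper_force: 39.4
```

Call:
creep_tool --plan '{"sx": [0,0],"sy": [0,0],"sz": [0.0033,0],"yaw": [0,0],"jaw": [0.018,0.018]}'

```text
time_s: 31.3
position: [0.4442, -0.1843, 0.1139]
tool_rot: [[1.0, 0.001, -0.0], [0.001, -1.0, 0.0], [-0.0, -0.0, -1.0]]
ft_force: [-0.5, -0.6, -0.8]
grip_width: 0.0224
gripper_force: 39.3
```

Call:
creep_tool --plan '{"sx": [0,0],"sy": [0,0],"sz": [0.0017,0],"yaw": [0,0],"jaw": [0.018,0.018]}'

```text
time_s: 31.5
position: [0.4442, -0.1843, 0.1138]
tool_rot: [[1.0, 0.001, 0.0], [0.001, -1.0, -0.0], [0.0, 0.0, -1.0]]
ft_force: [-1.1, 0.7, 3.5]
grip_width: 0.0222
gripper_force: 39.8
```

Seated on the rim at the expected height. Release, rise and check everything.

Converted, -0.04 m / 0.3 = -0.1333, -0.03 m / 0.3 = -0.1.

Call:
creep_tool --plan '{"sx": [0,0,0,0,0,0,0,-0.1,-0.1333,-0.1],"sy": [0,0,0,0,0,0,0,0,0,0],"sz": [0,0,0,-0.0333,-0.1,-0.1333,-0.1,-0.0333,0,0],"yaw": [0,0,0,0,0,0,0,0,0,0],"jaw": [0.03,0.045,0.045,0.045,0.045,0.045,0.045,0.045,0.045,0.045]}'

```text
time_s: 32.5
position: [0.3426, -0.184, 0.2344]
tool_rot: [[1.0, 0.001, 0.001], [0.001, -1.0, -0.001], [0.001, 0.001, -1.0]]
ft_force: [-0.3, -0.3, -0.2]
grip_width: 0.0451
gripper_force: 0.0
```

```bash
python3 - <<'E'
from h import *
from rig import *
for n in("wrist","scene"):
    g=get_image(n);P,C=cloud(g)
    L=near(P,(.442,-.184),.06,.076,.1)
    print(n,cv2.minEnclosingCircle(L[:,:2].astype(np.float32)),np.median(L[:,2]),np.polyfit(L[:,0],L[:,2],1)[0],np.polyfit(L[:,1],L[:,2],1)[0],np.percentile(near(P,(.442,-.184),.02,.1,.13)[:,2],95))
    for nm,c,r,a,b in(("pestle",(.441,.182),.03,.12,.16),("glass",(.672,.381),.07,.04,.06),("bottle",(.672,-.38),.04,.135,.16),("molc",(.441,.182),.08,.08,.095)):
        Q=near(P,c,r,a,b)
        if len(Q)>10:print("  ",nm,np.round(cv2.minEnclosingCircle(Q[:,:2].astype(np.float32))[0],3))
    if n=="scene":cv2.imwrite("pics/s10.png",g["pixels"][100:340,60:,::-1].repeat(1,0))
E
```

```text
wrist ((0.44156357645988464, -0.1858077347278595), 0.047087252140045166) 0.08412348727894467 0.0002478154760635843 -4.085527487522784e-05 0.11221496665601963
scene ((0.44207945466041565, -0.18326051533222198), 0.04814637079834938) 0.08311759371387957 -0.004152881100832038 0.0014256341490621637 0.11309966441376719
   pestle [0.443 0.183]
   glass [0.674 0.383]
   bottle [ 0.673 -0.378]
   molc [0.441 0.181]
```

View pics/s10.png

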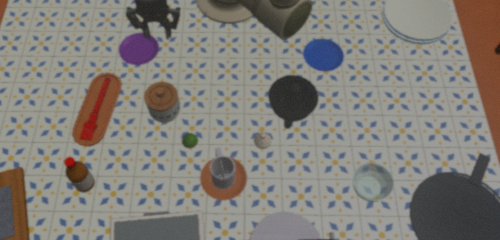

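The final view shows the brush in the tray (97,108), the lid flat on the jar (162,98) with its plate at 0.084 as it should be, the sifter in the saucer (223,172) and the pestle in the molcajete (293,97). The glass bowl and bottle have not moved.

```bash
python3 -c "from rig import close_job; print(close_job())"
```

```text
the job is handed in; nothing more can be done
None
```

The job is handed in at about 33 s of the 115 s: the pestle, brush, sifter and lid are each set down in their holders in the order asked, and my last camera check showed the holders, glass bowl and sauce bottle where they were.

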